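# Slide the row of circuit breakers home on the rail

## Task

Four circuit breakers sit side by side, still loose, on the mounting rail. With your closed fingers, push steadily on the row's free end so that all four slide along the rail together as one train until they are tight against the dark grey end bracket with no gaps between them, ready for the comb busbar (the green-and-yellow earth terminal is at the rail's other end). Only push: do not grip, straddle, lift or tip the breakers, do not fling them or let the row come apart, leave the other things on the bench where they are, and finish with the hand clear.

Things in the scene. Friction and masses are not known exactly. Their poses are not given: they have to be found in the camera images.
- rail: pale grey mounting plate, 170 (x) x 370 (y) x 3 mm, fixed on the bench, with a steel top-hat rail 35 mm wide, 330 mm long along its y axis. Origin: centre of the plate's underside, on the bench. The seat plane of the rail, on which the breakers ride, is 10.5 mm above the bench. Position and yaw vary
- end_bracket: the end stop: plain dark grey plastic end bracket screwed fast to one end of the rail, 10 mm thick along the rail, 50 mm long across it, 46 mm high above the seat plane. Origin: its middle on the seat plane; y along the rail. It may be at either end of the rail, 150 mm from the rail's middle; the row starts 75 to 140 mm away from it
- earth_terminal: green-and-yellow earth terminal, fixed to the other end of the rail (not the stop), 10 mm thick along the rail, 52 mm across it, 47 mm high above the seat plane. Origin: its middle on the seat plane. The open rail between it and the row is 75 to 140 mm long at the start
- breaker_black: one-pole circuit breaker, black toggle: cream, 18 mm wide along the rail, flat sides, 85 mm long across it, shoulders 44, nose (45 mm long) 56, toggle 67 mm above the seat plane. Origin: its middle on the seat plane; y along the rail, z up. About 0.12 kg, hooked loosely on the rail, slides at under 0.5 N. One of the row of four; the order varies
- breaker_blue: one-pole circuit breaker, blue toggle: cream, 18 mm wide along the rail, flat sides, 85 mm long across it, shoulders 44, nose (45 mm long) 56, toggle 67 mm above the seat plane. Origin: its middle on the seat plane; y along the rail, z up. About 0.12 kg, hooked loosely on the rail, slides at under 0.5 N. One of the row of four; the order varies
- breaker_red: one-pole circuit breaker, red toggle: cream, 18 mm wide along the rail, flat sides, 85 mm long across it, shoulders 44, nose (45 mm long) 56, toggle 67 mm above the seat plane. Origin: its middle on the seat plane; y along the rail, z up. About 0.12 kg, hooked loosely on the rail, slides at under 0.5 N. One of the row of four; the order varies
- breaker_green: one-pole circuit breaker, green toggle: cream, 18 mm wide along the rail, flat sides, 85 mm long across it, shoulders 44, nose (45 mm long) 56, toggle 67 mm above the seat plane. Origin: its middle on the seat plane; y along the rail, z up. About 0.12 kg, hooked loosely on the rail, slides at under 0.5 N. One of the row of four; the order varies
- comb_busbar: bystander: comb busbar lying on the bench beside the plate, grey bar 14 x 76 x 10 mm with four copper teeth; origin under the bar's centre
- screwdriver: bystander: orange-handled screwdriver, 200 mm long, 26 mm thick, lying on the bench near the plate's robot side; origin under its middle, tip along its x axis
- tumbler: bystander: empty drinking glass, 72 mm across, 85 mm high, standing beyond the plate; origin at the centre of its foot
- multimeter: bystander: red multimeter with a black face, 175 x 85 x 45 mm, lying beside one end of the plate; origin under its middle
Things that resemble listed ones, but are neither listed nor needed, are in the scene too. What is shaped like the breaker_black but pink is not meant. What is shaped like the breaker_red but pink is not meant.

How it is judged (in metres and radians):
At the end, for the whole second after the job is handed in: All four breakers upright on the rail, at rest, closed up against the end bracket: no more than 2.5 mm of gaps in all between the bracket and the last breaker (the centre of each breaker within 70.5 mm of the bracket's centre, 68 mm being the farthest one with no gap at all) (horizontal distance between each of breaker_black, breaker_blue, breaker_red, breaker_green and end_bracket below 0.0705 m and angle between each of breaker_black, breaker_blue, breaker_red, breaker_green's own z axis and vertical below 0.06 rad and height (world z) of breaker_black between 0.0075 and 0.0135 m and x of breaker_black in the frame of rail between -0.012 and 0.012 m and linear speed of each of breaker_black, breaker_blue, breaker_red, breaker_green below 0.01 m/s and height (world z) of breaker_blue between 0.0075 and 0.0135 m and x of breaker_blue in the frame of rail between -0.012 and 0.012 m and height (world z) of breaker_red between 0.0075 and 0.0135 m and x of breaker_red in the frame of rail between -0.012 and 0.012 m and height (world z) of breaker_green between 0.0075 and 0.0135 m and x of breaker_green in the frame of rail between -0.012 and 0.012 m); the robot touches nothing.
It fails at once if a breaker is lifted or tipped (height (world z) of any of breaker_black, breaker_blue, breaker_red, breaker_green above 0.0165 m or angle between any of breaker_black, breaker_blue, breaker_red, breaker_green's own z axis and vertical above 0.3 rad).
It fails at once if the fingers straddle or pinch a breaker or the row (the place between the pads is inside the row) ((x of the grasp point in the frame of breaker_black between -0.042 and 0.042 m and y of the grasp point in the frame of breaker_black between -0.009 and 0.009 m and z of the grasp point in the frame of breaker_black below 0.062 m) or (x of the grasp point in the frame of breaker_blue between -0.042 and 0.042 m and y of the grasp point in the frame of breaker_blue between -0.009 and 0.009 m and z of the grasp point in the frame of breaker_blue below 0.062 m) or (x of the grasp point in the frame of breaker_red between -0.042 and 0.042 m and y of the grasp point in the frame of breaker_red between -0.009 and 0.009 m and z of the grasp point in the frame of breaker_red below 0.062 m) or (x of the grasp point in the frame of breaker_green between -0.042 and 0.042 m and y of the grasp point in the frame of breaker_green between -0.009 and 0.009 m and z of the grasp point in the frame of breaker_green below 0.062 m)).
It fails at once if the row comes apart on the way (more than 12 mm of gaps) (horizontal distance between any of breaker_blue, breaker_red, breaker_green and breaker_black above 0.066 m or horizontal distance between any of breaker_red, breaker_green and breaker_blue above 0.066 m or horizontal distance between breaker_green and breaker_red above 0.066 m).
It fails at once if the row is flung along the rail (faster than 0.35 m/s) (linear speed of any of breaker_black, breaker_blue, breaker_red, breaker_green above 0.35 m/s).
It fails at once if a thing beside the plate is disturbed (moved more than 15 mm) (distance of any of comb_busbar, screwdriver, tumbler, multimeter from where it was at the start of the episode above 0.015 m).
It also fails if it takes over 32 s, if anything falls off the work surface, if the arm or the gripper's body presses on something with over 40 N, if the wrist force passes 120 N, or if a joint passes its speed limit or range.

## Robot

A 6-joint arm with a two-finger parallel gripper is mounted at the origin on the work surface. World frame = base frame: x ahead of the robot, y to its left, z up, the work surface at z = 0. Lengths are in mm, angles in degrees, forces in N, time in s.
With the tool pointing down it reaches from about 325 to 775 mm from the base axis. Payload 5.5 kg.
Tool frame: the origin (TCP) lies midway between the tips of the shut fingers; the grasp point (between the pads) lies 19 mm behind it; z points along the fingers, y is the line along which they close (so a half turn about z gives the same grasp; the last joint's range is limited). The gripper opens to 88 mm and grips with 3 to 60 N. Pads are 20 mm wide; open, the fingers measure 115 mm over their backs; the gripper's body (75 mm by 178 mm) begins 61 mm behind the grasp point.
Start: joints at [61.037, 5.22, 70.514, -0, 104.267, -3.249], TCP at [260.337, 540.593, 222.631] pointing down, gripper open.
Joint ranges: [-164.24, 164.24], [-49.07, 125.15], [9.68, 141.18], [-86.29, 266.29], [3.28, 154.24], [-151.56, 151.56]. Speed limits (degrees/s): [147.25, 147.25, 172.46, 180, 180, 180].

## Interface

Orientations are given as [roll, pitch, yaw] about the fixed x, y, z axes, in that order (R = Rz(yaw) Ry(pitch) Rx(roll)).
In Python, from workcell import robot gives the robot as it stands.
- The arm moves only by the shell command python3 -m pendant 'ROWS' [FORCE]. ROWS is text: rows parted by semicolons, each of 7 numbers parted by spaces: the opening, from -1 (shut) to 1 (fully open), then the shift along the tool's x, y, z in units of 0.06 m (1.0 is 0.06 m), then the turn, a rotation vector about the tool's x, y, z in units of 0.12 rad (1.0 is 0.12 rad). In form: hand dx dy dz rx ry rz; .... A call has 1 to 5 rows; each row shifts and turns the commanded pose from where the row before left it, along the tool's axes as they then stand; what a row does not reach is not made up. A row lasts 1/8 s, in which the tool goes at most 62.5 mm and 10.7 degrees, less where a joint would pass 70% of its speed; a pose out of reach is approached as far as the arm can. A call with a number of a shift or a turn outside -1 to 1 is refused whole. A call with a gripper value outside its range is refused whole. The fingers move at their own pace and stop on an object; FORCE is the grip in N (left out, the last holds). Time passes only in rows, so rows that do not move let the fingers close. It gives the time, the measured TCP pose, the force, the opening and the grip force at its end, in the units of the state.
- robot.state(): the state, without advancing time (a new reading comes with each control period).
- robot.camera(name): name is "side" or "top" or "wrist"; returns a dict with "img" (400x640x3 uint8, blue, green, red), "mtx" (3x3 intrinsics, pixels), "extrinsics" (4x4, takes a point from world to camera coordinates). Camera axes: x right, y down, z forward; pixel columns grow to the right and rows downward; lengths in mm; the calibration is good to about 2 mm. A picture is of the moment at which its call begins. There is no depth.
- robot.finish_job(): hands the job in; it is judged then, once.
The state is a dict: "clock": time; "joint_pos": joint angles; "qvel": joint speeds; "effort": joint torques, N m; "eef_pos": TCP position; "ee_rot": TCP orientation; "wrist_force": force on the tool from outside, world axes, zero at the start; "moment": the same for the moment, N m; "width": finger opening in mm; "gripper_force": force on a finger pad.
Only numpy, scipy, OpenCV 4.12 (cv2) and the standard library are available. Lean on these libraries where they do the work, as an engineer would, in place of code of your own. Each camera call takes 0.05 s, during which the arm holds its last target. There are 200 camera calls.

## Working session

There is one attempt and no reset: what is moved stays moved. The work goes in short steps, Python scripts to look and compute and a shell command to move; the robot and the scene stay as the last step left them, time stands still between calls to the robot, and variables do not carry over. Pictures are saved under pics/ and viewed, at most 10 in all, crops included, and the job is handed in when it is done.

```bash
mkdir -p pics; python3 - <<'E'
from workcell import robot
import cv2,pickle
d={}
for n in("top","side"):
    c=robot.camera(n);d[n]=c;cv2.imwrite(f"pics/{n}0.png",c["img"]);print(n,c["mtx"].tolist(),c["extrinsics"].round(3).tolist())
pickle.dump(d,open("d0.pkl","wb"))
s=robot.state();print(s["clock"],s["eef_pos"],s["ee_rot"],s["width"],s["wrist_force"])
E
```

```text
top [[392.5224376452934, 0.0, 319.2782856606376], [0.0, 392.5224376452934, 200.0810327644172], [0.0, 0.0, 1.0]] [[-0.021, -1.0, -0.008, -25.479], [-0.991, 0.022, -0.135, 603.669], [0.136, 0.005, -0.991, 828.1], [0.0, 0.0, 0.0, 1.0]]
side [[369.8511649656778, 0.0, 317.49939154236904], [0.0, 369.8511649656778, 197.83719851182053], [0.0, 0.0, 1.0]] [[-0.947, -0.322, 0.005, 546.32], [-0.228, 0.656, -0.719, 196.6], [0.228, -0.682, -0.695, 666.987], [0.0, 0.0, 0.0, 1.0]]
0.1 [260.19841547 540.3692153  221.62780533] [-1.79902069e+02 -4.87447094e-03  1.54287698e+02] 87.75982999288655 [ 0.36896218 -0.04926171 -0.54218326]
```

View pics/top0.png

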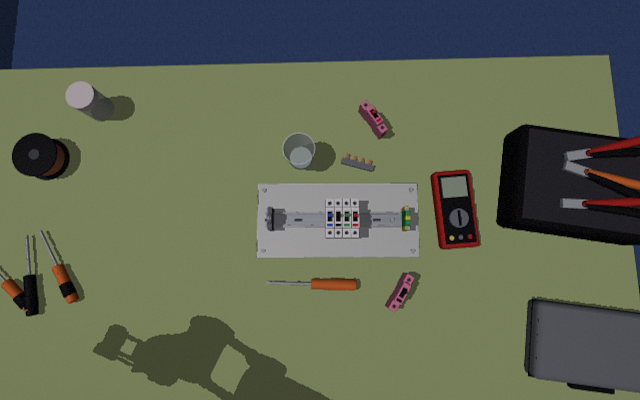

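View pics/side0.png

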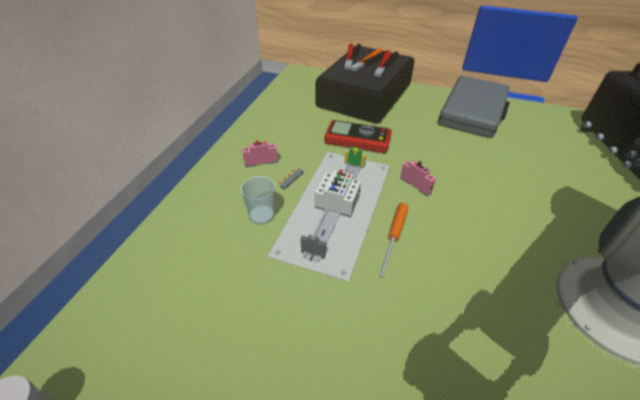

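Top view: the dark bracket is at (270,218), so it lies on the +y side. The row is at x 325–359 and the earth terminal at (407,218). The two pink lookalikes at (373,118) and (401,292) lie off the rail. The four cream breakers on the rail are the ones meant. Next I measure.

```bash
cat > h.py <<'E'
import numpy as np,cv2
def ray(c,uv,z):
    E=np.array(c["extrinsics"]);R,t=E[:3,:3],E[:3,3]
    d=R.T@np.linalg.inv(c["mtx"])@np.array([uv[0],uv[1],1.]);o=-R.T@t
    return o+d*(z-o[2])/d[2]
def blob(hsv,roi,lo,hi):
    x0,y0,x1,y1=roi;m=cv2.inRange(hsv[y0:y1,x0:x1],lo,hi)
    n,l,s,c=cv2.connectedComponentsWithStats(m)
    if n<2:return None
    i=1+s[1:,4].argmax();return c[i]+[x0,y0],s[i,4],s[i,:4]+[x0,y0,0,0]
E
python3 - <<'E'
import pickle,cv2,numpy as np
from h import *
c=pickle.load(open("d0.pkl","rb"))["top"];im=c["img"];h=cv2.cvtColor(im,cv2.COLOR_BGR2HSV)
m=cv2.inRange(h,(0,0,110),(179,45,255));m[:, :245]=0;m[:,430:]=0;m[:175]=0;m[265:]=0
m=cv2.morphologyEx(m,cv2.MORPH_CLOSE,np.ones((9,9)))
k=max(cv2.findContours(m,0,1)[0],key=cv2.contourArea)
p=np.array([ray(c,q[0],3)[:2] for q in k],np.float32);print("plate",cv2.minAreaRect(p))
roi=(320,195,366,245)
for n,lo,hi in(("blue",(100,120,40),(130,255,255)),("green",(45,100,30),(85,255,255)),("red",(0,150,60),(8,255,255)),("black",(0,0,0),(179,255,45))):
    b=blob(h,roi,lo,hi);print(n,b and (b[0].round(1),b[1],ray(c,b[0],75).round(1)))
b=blob(h,roi,(0,0,170),(179,60,255));print("row",b)
x,y,w,hh=b[2]
for u in((x-.5,y+hh/2),(x+w-.5,y+hh/2)):print(ray(c,u,66.5).round(1),ray(c,u,54.5).round(1))
b=blob(h,(258,195,290,245),(0,0,0),(179,90,90));print("bracket",b,ray(c,b[0],56.5).round(1))
b=blob(h,(398,195,416,245),(20,100,30),(90,255,255));print("earth",b,ray(c,b[0],57).round(1))
cv2.imwrite("pics/c.png",cv2.resize(im[175:265,250:425],None,fx=4,fy=4,interpolation=2))
E
```

```text
plate ((562.3726196289062, -78.26466369628906), (369.8389587402344, 170.52198791503906), 88.8036880493164)
blue (array([329.5, 214.5]), np.int32(16), array([567.1, -59.6,  75. ]))
green (array([346.4, 214.6]), np.int32(15), array([566.1, -95.3,  75. ]))
red (array([355.3, 214.5]), np.int32(14), array([ 565.9, -114.1,   75. ]))
black (array([337.6, 216. ]), np.int32(34), array([563.5, -76.6,  75. ]))
row (array([327.68421053, 214.92105263]), np.int32(38), array([326, 208,   7,  19]))
[561.7 -51.1  66.5] [562.8 -51.2  54.5]
[561.3 -66.   66.5] [562.4 -66.4  54.5]
bracket (array([275.58501441, 218.87319885]), np.int32(347), array([267, 207,  19,  24])) [561.9  56.8  56.5]
earth (array([405.43558282, 218.61349693]), np.int32(163), array([402, 207,   9,  23])) [ 556.4 -223.3   57. ]
```

View pics/c.png

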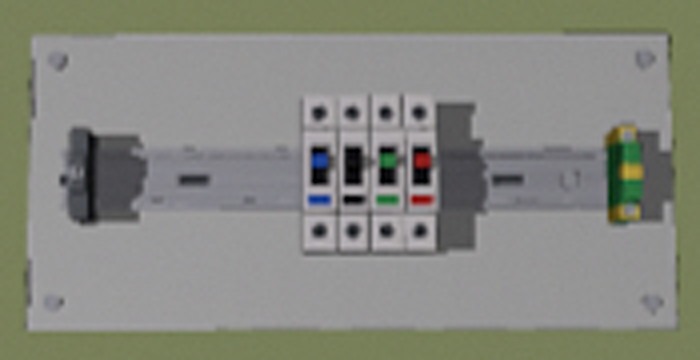

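The breakers in order are blue, black, green, red. The plate is centred at (562.4, −78.3) and measures 370×170.5, as specified, with a rail yaw of about −1.2°. The bracket is at about (565.5, 71.7). The free face is red's −y side, at y≈−123, and the earth terminal's inner face is at y≈−223. I'll shut the hand, turn the tool to yaw 178.8 and travel to above (560.6, −165).

```bash
python3 -m pendant '-1 0 0 0 0 0 -0.9;-1 0 0 0 0 0 -0.9;-1 0 0 0 0 0 -0.9;-1 0 0 0 0 0 -0.86;-1 0 0 0 0 0 0' 10; python3 -m pendant '-1 -0.4 -0.9 0 0 0 0;-1 -0.4 -0.9 0 0 0 0;-1 -0.4 -0.9 0 0 0 0;-1 -0.4 -0.9 0 0 0 0;-1 -0.4 -0.9 0 0 0 0'
```

```text
clock: 0.72
eef_pos: [260.2, 540.5, 222.1]
ee_rot: [-180.0, -0.0, 178.7]
wrist_force: [0.0, 0.3, 0.1]
width: 41.4
gripper_force: 0.0
clock: 1.35
eef_pos: [374.8, 266.3, 222.5]
ee_rot: [180.0, 0.0, 178.6]
wrist_force: [2.0, 0.1, 0.3]
width: 0.5
gripper_force: 0.0
```

```bash
python3 -m pendant '-1 -0.4 -0.9 0 0 0 0;-1 -0.4 -0.9 0 0 0 0;-1 -0.4 -0.9 0 0 0 0;-1 -0.4 -0.9 0 0 0 0;-1 -0.4 -0.9 0 0 0 0';python3 -m pendant '-1 -0.4 -0.9 0 0 0 0;-1 -0.4 -0.9 0.2 0 0 0;-1 -0.4 -0.9 0.4 0 0 0;-1 0 0 0.4 0 0 0;-1 0 0 0 0 0 0'
python3 - <<'E'
from workcell import robot
import cv2,pickle
d={n:robot.camera(n) for n in("wrist","top")};pickle.dump(d,open("d1.pkl","wb"))
cv2.imwrite("pics/w1.png",d["wrist"]["img"]);print(robot.state()["eef_pos"],robot.state()["ee_rot"])
E
```

```text
clock: 1.98
eef_pos: [489.0, -6.4, 222.6]
ee_rot: [180.0, 0.0, 178.6]
wrist_force: [0.9, 0.1, 0.2]
width: 0.7
gripper_force: 0.0
clock: 2.6
eef_pos: [555.4, -167.0, 160.0]
ee_rot: [179.9, -0.3, 178.6]
wrist_force: [-0.6, 0.3, -0.1]
width: 0.3
gripper_force: 0.0
[ 556.65223147 -166.50979343  163.79429886] [1.79999798e+02 1.54267783e-02 1.78724813e+02]
```

View pics/w1.png

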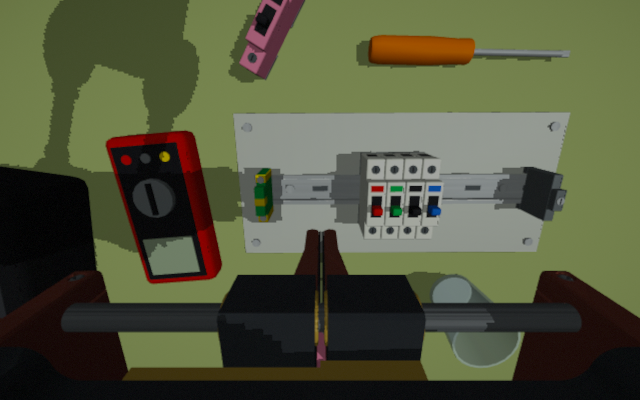

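The wrist view shows the closed fingertips around (321,235), between the earth terminal (263,195) and red's face (361,165). I'll check those edges by rays from this view.

```bash
python3 - <<'E'
import pickle
from h import *
c=pickle.load(open("d1.pkl","rb"))["wrist"]
for n,u,z in(("red shoulder far",(361,152),54.5),("red shoulder near",(362,238),54.5),("earth inner",(272,170),57.5),("bracket inner top",(523,168),56.5),("plate TL",(234,113),3),("TR",(569,113),3),("BL",(247,252),3),("BR",(539,252),3),("railtop",(300,174),10.5),("railbot",(300,203),10.5)):print(n,ray(c,u,z).round(1))
E
```

```text
red shoulder far [ 510.9 -127.4   54.5]
red shoulder near [ 600.9 -124.7   54.5]
earth inner [ 525.8 -213.2   57.5]
bracket inner top [529.8  29.   56.5]
plate TL [ 472.2 -259.8    3. ]
TR [480.9 107.    3. ]
BL [ 641.2 -262.7    3. ]
BR [650.2 108.8   3. ]
railtop [ 540.3 -190.2   10.5]
railbot [ 575.  -191.7   10.5]
```

```bash
python3 -m pendant '-1 -0.05 0 0.5 0 0 0;-1 0 0 0.6 0 0 0;-1 0 0 0.6 0 0 0;-1 0 0 0.5 0 0 0;-1 0 0 0 0 0 0'; python3 -m pendant '-1 0 0.1 0 0 0 0;-1 0 0.1 0 0 0 0;-1 0 0.05 0 0 0 0;-1 0 0.05 0 0 0 0;-1 0 0.05 0 0 0 0'
```

```text
clock: 3.32
eef_pos: [558.8, -165.8, 30.2]
ee_rot: [179.9, -0.1, 178.8]
wrist_force: [-1.1, -0.2, -0.2]
width: 0.8
gripper_force: 0.0
clock: 3.95
eef_pos: [560.1, -145.8, 31.2]
ee_rot: [-180.0, 0.0, 178.8]
wrist_force: [0.4, -0.1, -0.6]
width: 0.8
gripper_force: 0.0
```

```bash
python3 -m pendant '-1 0 0.05 0 0 0 0;-1 0 0.05 0 0 0 0;-1 0 0.05 0 0 0 0;-1 0 0.05 0 0 0 0;-1 0 0.05 0 0 0 0'; python3 -m pendant '-1 0 0.05 0 0 0 0;-1 0 0.05 0 0 0 0;-1 0 0.06 0 0 0 0;-1 0 0.07 0 0 0 0;-1 0 0.07 0 0 0 0'
python3 - <<'E'
from workcell import robot
import cv2
i=robot.camera("wrist")["img"];cv2.imwrite("pics/w2.png",i)
E
```

```text
clock: 4.58
eef_pos: [560.5, -131.0, 31.2]
ee_rot: [-180.0, 0.0, 178.8]
wrist_force: [1.1, -1.4, 0.3]
width: 0.2
gripper_force: 0.5
clock: 5.2
eef_pos: [560.9, -112.7, 31.2]
ee_rot: [-180.0, 0.0, 178.8]
wrist_force: [-0.7, -1.0, 0.9]
width: 0.5
gripper_force: 0.9
```

View pics/w2.png

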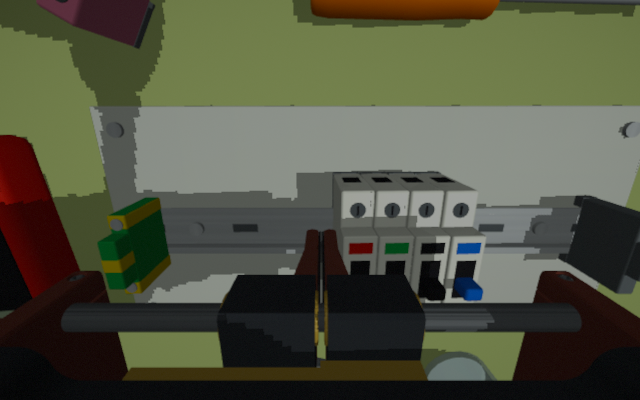

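The fingers are at red's face (342,265). The row is moving together, tight and upright. I'll keep pushing steadily.

```bash
python3 -m pendant '-1 0 0.08 0 0 0 0;-1 0 0.08 0 0 0 0;-1 0 0.08 0 0 0 0;-1 0 0.08 0 0 0 0;-1 0 0.08 0 0 0 0'; python3 -m pendant '-1 0 0.08 0 0 0 0;-1 0 0.08 0 0 0 0;-1 0 0.08 0 0 0 0;-1 0 0.08 0 0 0 0;-1 0 0.08 0 0 0 0'; python3 -m pendant '-1 0 0.08 0 0 0 0;-1 0 0.08 0 0 0 0;-1 0 0.08 0 0 0 0;-1 0 0.07 0 0 0 0;-1 0 0.06 0 0 0 0'
```

```text
clock: 5.88
eef_pos: [561.3, -88.6, 31.1]
ee_rot: [180.0, -0.0, 178.8]
wrist_force: [-0.0, -1.8, 0.0]
width: 0.5
gripper_force: 0.9
clock: 6.5
eef_pos: [561.8, -64.6, 31.1]
ee_rot: [-180.0, -0.0, 178.8]
wrist_force: [0.3, -2.5, 0.8]
width: 0.1
gripper_force: 0.9
clock: 7.12
eef_pos: [562.3, -42.5, 31.1]
ee_rot: [180.0, -0.0, 178.8]
wrist_force: [-0.5, -2.5, 0.3]
width: 0.4
gripper_force: 0.9
```

Slower now as the stop gets near.

```bash
python3 -m pendant '-1 0 0.05 0 0 0 0;-1 0 0.05 0 0 0 0;-1 0 0.05 0 0 0 0;-1 0 0.04 0 0 0 0;-1 0 0.04 0 0 0 0'; python3 -m pendant '-1 0 0.03 0 0 0 0;-1 0 0.03 0 0 0 0;-1 0 0.03 0 0 0 0'
```

```text
clock: 7.75
eef_pos: [562.6, -28.9, 31.1]
ee_rot: [-180.0, -0.0, 178.8]
wrist_force: [0.6, -2.3, 0.1]
width: 0.4
gripper_force: 0.9
clock: 8.12
eef_pos: [562.7, -23.5, 31.1]
ee_rot: [180.0, -0.0, 178.8]
wrist_force: [-0.2, -0.7, 1.1]
width: 0.4
gripper_force: 0.9
```

```bash
for i in 1; do python3 -m pendant '-1 0 0.03 0 0 0 0;-1 0 0.03 0 0 0 0;-1 0 0.02 0 0 0 0'; python3 -m pendant '-1 0 0.02 0 0 0 0;-1 0 0.02 0 0 0 0' ; done
python3 - <<'E'
from workcell import robot
import cv2
i=robot.camera("wrist")["img"];cv2.imwrite("pics/w3.png",i)
E
```

```text
clock: 8.5
eef_pos: [562.8, -18.7, 31.1]
ee_rot: [180.0, -0.0, 178.8]
wrist_force: [-0.4, -1.5, 1.2]
width: 0.3
gripper_force: 0.9
clock: 8.75
eef_pos: [562.9, -16.3, 31.1]
ee_rot: [-180.0, -0.0, 178.8]
wrist_force: [0.3, -1.5, 1.0]
width: 0.4
gripper_force: 0.9
```

View pics/w3.png

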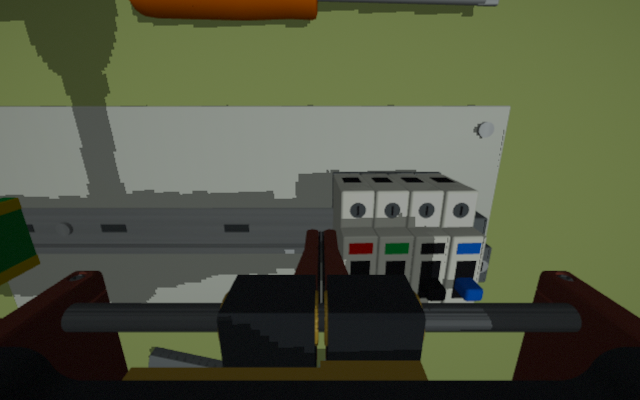

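The row is close to the bracket, whose dark edge shows behind blue at (482,230). I'll creep forward until the force rises.

```bash
python3 -m pendant '-1 0 0.02 0 0 0 0;-1 0 0.02 0 0 0 0;-1 0 0.02 0 0 0 0'; python3 -m pendant '-1 0 0.015 0 0 0 0;-1 0 0.015 0 0 0 0'
```

```text
clock: 9.18
eef_pos: [562.9, -15.4, 31.2]
ee_rot: [-179.7, -0.0, 178.7]
wrist_force: [-1.0, -13.3, 0.7]
width: 0.3
gripper_force: 6.6
clock: 9.43
eef_pos: [562.9, -15.4, 31.3]
ee_rot: [-179.6, 0.0, 178.6]
wrist_force: [-0.3, -18.3, 1.3]
width: 0.5
gripper_force: 9.1
```

The TCP stalled at −15.4 and the force climbed to 18 N, so the row is tight. I'll back off gently, raise the hand and look.

```bash
python3 -m pendant '-1 0 -0.03 0 0 0 0;-1 0 -0.04 0 0 0 0;-1 0 -0.1 0 0 0 0;-1 0 -0.2 0 0 0 0;-1 0 -0.3 0 0 0 0'; python3 -m pendant '-1 0 0 -0.6 0 0 0;-1 0 0 -0.9 0 0 0;-1 0 0 -0.9 0 0 0;-1 0 0 0 0 0 0;-1 0 0 0 0 0 0'
python3 - <<'E'
from workcell import robot
import cv2
i=robot.camera("wrist")["img"];cv2.imwrite("pics/w4.png",i)
E
```

```text
clock: 10.05
eef_pos: [562.1, -51.7, 31.0]
ee_rot: [180.0, -0.0, 178.8]
wrist_force: [0.2, -0.1, 0.1]
width: 0.8
gripper_force: 0.0
clock: 10.68
eef_pos: [562.0, -51.8, 174.5]
ee_rot: [180.0, -0.0, 178.7]
wrist_force: [-0.3, 0.2, -0.7]
width: 0.5
gripper_force: 0.0
```

View pics/w4.png

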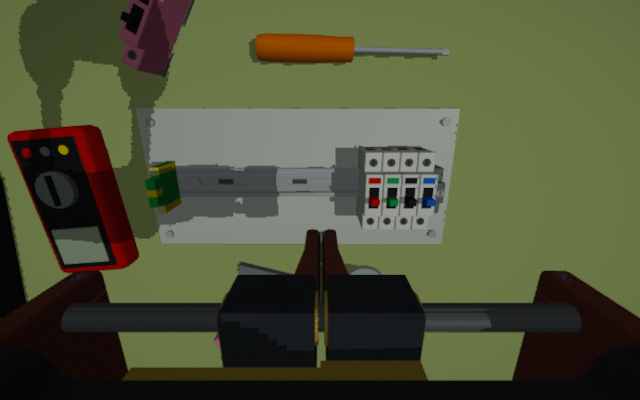

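The row at x 361–436 is upright, with no gaps and tight against the bracket at (440,190). The things beside the plate are undisturbed and the hand is clear, so I'm handing in.

```bash
python3 -c "
from workcell import robot
print(robot.finish_job())"
```

```text
the job is handed in; nothing more can be done
None
```

The four breakers were pushed along the rail as one train and, by the contact force and the last wrist view, sit gap-free against the end bracket with the hand clear; the job is handed in at about 11 s, and no verdict was returned.

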